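Seat the slide stage top on its kinematic base and clamp it

ROBOT

A 7-joint arm with a two-finger parallel gripper is mounted at the origin on the work surface; the furniture and walls round the work are solid. World frame = base frame: x ahead of the robot, y to its left, z up, the work surface at z = 0. Lengths are in mm, angles in rad, forces in N, time in s.
With the tool pointing down it reaches from about 400 to 750 mm from the base axis. Payload 19.5 kg.
Tool frame: the origin (TCP) lies at the very end of the fingers, on their centre line; the grasp point (between the pads) lies 19 mm behind it; y points along the fingers, z is the direction in which the jaws open and shut, and the axes are right-handed (so a half turn about y gives the same grasp; the last joint's range is limited). The gripper opens to 85 mm and grips with 20 to 120 N. Pads are 22 mm wide; open, the fingers measure 114 mm over their backs; the gripper's body (76 mm by 85 mm) begins 54 mm behind the grasp point. The pads swing forward as they close: fully open they stand 13 mm farther back than shut.
Start: joints at [-1.27, 0.707, -0.028, 1.485, 0.022, 0.951, -0.075], TCP at [193.259, 541.522, 231.268] pointing down, gripper open.
Joint ranges: [-2.71, 2.71], [-0.32, 2.16], [-1.57, 1.52], [0, 2.45], [-1.46, 4.6], [0, 2.02], [-2.83, 2.83]. Speed limits (rad/s): [1.89, 1.89, 2.57, 2.57, 3.01, 3.01, 3.01].

INTERFACE

Orientations are given as a rotation vector (axis times angle).
In Python, from plant import ctrl gives the robot as it stands. The module is installed in compiled form; this text tells all that it offers.
- The arm moves only by the shell command python3 -m handwheel 'ROWS' [OPENING] [FORCE]. ROWS is text: rows parted by semicolons, each of 6 numbers parted by spaces: the shift along the tool's x, y, z as a fraction of full scale, then the turn, a rotation vector about the tool's x, y, z as a fraction of full scale. In form: x y z rx ry rz; .... A call has 1 to 5 rows; each row is the pose to reach, as a shift and turn from the pose measured when the call began, along the tool's axes at that moment; what a row does not reach only later rows make up. Full scale, the value 1, is 0.4 m for a shift and 45 degrees for a turn. A row lasts 1/10 s, in which the tool goes at most 50 mm and 8.59 degrees, less where a joint would pass 70% of its speed; a pose out of reach is approached as far as the arm can. A call with a number of a shift or a turn outside -1 to 1 is refused whole. A call with a gripper value outside its range is refused whole. OPENING is the closure, from -1 (fully open) to 1 (shut), set as the call begins (- or left out, the last holds). The fingers move at their own pace and stop on an object; FORCE is the grip in N (left out, the last holds). Time passes only in rows, so rows that repeat a pose let the fingers close. It gives the time, the measured TCP pose, the force and the opening at its end, in the units of the state.
- ctrl.get_state(): the state, without advancing time (a new reading comes with each control period).
- ctrl.read_camera(name): name is "side" or "top"; returns a dict with "pixels" (384x512x3 uint8, red, green, blue), "range_z" (384x512 float32, mm along the optical axis (not along the pixel's ray), 0 where there is no reading), "intrinsics" (3x3 intrinsics, pixels), "D" ([k1, k2, p1, p2, k3] as OpenCV has them; the pictures are not rectified), "world_to_cam" (4x4, takes a point from world to camera coordinates). Camera axes: x right, y down, z forward; pixel columns grow to the right and rows downward; lengths in mm; the calibration is good to about 2 mm. A picture is of the moment at which its call begins.
- ctrl.hand_in(): hands the job in, once; it reports no verdict.
The state is a dict: "time_s": time; "q": joint angles; "qd": joint speeds; "effort": joint torques, N m; "tool_pos": TCP position; "orientation": TCP orientation; "wrist_force": force on the tool from outside, world axes, zero at the start; "wrist_torque": the same for the moment, N m; "finger_gap": finger opening in mm.
Only numpy, scipy, OpenCV 4.12 (cv2) and the standard library are available. Lean on these libraries where they do the work, as an engineer would, in place of code of your own. Each camera call takes 0.05 s, during which the arm holds its last target.

TASK

Take the slide stage top off its rubber mat by the dark grip and settle its three ball feet in the cone, groove and flat of the translation stage, bevelled edge towards the micrometer, keeping it level. The carriage was locked at an unknown place along its travel, so feel for the seats with a light touch and do not let go over the stage before the feet are fully home. Then swing the clamp over the plate to its stop and let go, leaving everything else on the bench alone.

Things in the scene. Friction and masses are not known exactly. Their poses are not given: they have to be found in the camera images.
- grip (a point): Middle of the grip of the loose stage top (0.55 kg): a dark upright block 14 mm thick (this point's x), 50 mm long (y), 44 mm tall (z, up), in the middle of a bright aluminium plate 110 x 110 x 8 mm whose top is 26 mm below this point. On the plate's +x half lies a glass slide in a 3 mm high dark nest; its -x edge is bevelled. It starts on a 3 mm dark green rubber mat, 150 mm square.
- feet (a point): Middle between the stage top's feet, level with their bottoms, 48 mm below the grip's middle; same axes. Feet: steel balls of 12 mm diameter under the plate, A at x -36, y +42 mm, B at x -36, y -42 mm, C at x +38, y 0.
- stage: Black fixed base of the translation stage, 240 (x) x 130 mm; origin mid-underside on the bench, +x away from its micrometer, z up. Its locked carriage stands off mid-travel by up to 22 mm along x (not reported: find it by feel or sight), at the same y and yaw. Stage top home: grip's middle over the carriage's middle, 104 mm above the bench, axes along the base's.
- seats_mid (a point): Where the middle of the carriage's steel top, 170 (x) x 120 mm, is at mid-travel. Seats lie as the feet do: cone for A, V groove along y for B, both 90 degrees and 13 mm wide, cut in the face 60 mm above the bench (x below +10 mm from carriage middle); flat for C, a step 4 mm lower (beyond it). Beside its seat a foot sits 4 mm high; their slopes push an off-centre ball to the middle. Friction about 0.25.
- post_mid (a point): Where the clamp's post (vertical pivot; it rides on the carriage at x -26, y +70 mm from the carriage's middle) is at mid-travel. The open clamp is clear of the plate at any x. Clamp arm and hub reach 98 mm above the bench. 36 mm from the pivot on the clamp's tail stands a black round peg, 10 mm in diameter, 93 to 127 mm above the bench.
- clamp (a joint): Clamp angle, rad. 0 = open, arm to the base's -x and peg to +x; grows anticlockwise from above to a stop at 1.60; at 1.57 the arm (to -y) is square over the plate and the peg is to +y of the post. Starts at 0 to 0.25. Stays where left: about 2 N at the peg, up to 6 N more while the arm's sprung ball nose climbs the bevel, which it can only when the plate is home.
- methanol: White-capped clear dropper bottle, 50 mm wide, 132 mm high, standing at the back; origin under its middle. Leave alone.
- stain: Violet dropper bottle with white cap, 33 mm wide, 98 mm high, standing at the back; origin under its middle. Leave alone.
- coverslips: Small white and blue carton, 46 x 46 x 19 mm, left and in front of the mat; origin under its middle. Leave alone.

How it is judged (in metres and radians):
On the way, in this order (a step that is already met when the one before it is completed fails the run):
1. the stage top is fully home in its three seats, level, with the clamp still open (z of grip in the frame of stage between 0.1025 and 0.1053 m and angle between grip's own z axis and vertical below 0.02 rad and y of grip in the frame of stage between -0.003 and 0.003 m and x of grip in the frame of stage between -0.026 and 0.026 m and angle between the x axis of grip and the x axis of stage, either way round below 0.04 rad and value of joint clamp below 0.5 rad), for 0.2 s.
2. the clamp is swung over the home stage top (z of grip in the frame of stage between 0.1025 and 0.1053 m and angle between grip's own z axis and vertical below 0.02 rad and y of grip in the frame of stage between -0.003 and 0.003 m and x of grip in the frame of stage between -0.026 and 0.026 m and angle between the x axis of grip and the x axis of stage, either way round below 0.04 rad and value of joint clamp above 1.4 rad), for 0.2 s.
At the end, for the whole second after the job is handed in: The stage top is home on its seats (grip centre 104 mm above the bench within about 1.4 mm, level within 1.1 degrees, within 3 mm of the base's centre line and 2.3 degrees of its direction), at rest, and the clamp stands at 1.40 rad or more (all of step 2 and linear speed of stage_top below 0.02 m/s); the robot touches nothing.
It fails at once if the stage top pressed or knocked on the stage with more than 20 N (contact force between stage_top and stage above 20 N).
It fails at once if the stage top let go over the stage before its feet are home (2.5 mm or more too high) (x of grip in the frame of stage between -0.09 and 0.09 m and y of grip in the frame of stage between -0.09 and 0.09 m and z of grip in the frame of stage above 0.1065 m and contact force between the fingers and stage_top below 0.1 N).
It fails at once if the stage top tipped by more than 20 degrees (angle between grip's own z axis and vertical above 0.35 rad).
It fails at once if a bystander moved by more than 20 mm (distance of any of methanol, stain, coverslips from where it was at the start of the episode above 0.02 m).
It also fails if it takes over 58 s, if anything falls off the work surface, if the arm or the gripper's body presses on something with over 40 N, if the wrist force passes 120 N, or if a joint passes its speed limit or range.

## Working session

There is one attempt and no reset: what is moved stays moved. The work goes in short steps, Python scripts to look and compute and a shell command to move; the robot and the scene stay as the last step left them, time stands still between calls to the robot, and variables do not carry over. Pictures are saved under pics/ and viewed, and the job is handed in when it is done.

```bash
mkdir -p pics; ls; python3 - <<'E'
from plant import ctrl
import cv2,numpy as np,pickle
s=ctrl.get_state()
for k,v in s.items(): print(k,np.round(v,4))
for n in ("top","side"):
    c=ctrl.read_camera(n); pickle.dump(c,open(f"{n}0.pkl","wb"))
    cv2.imwrite(f"pics/{n}0.png",cv2.cvtColor(c["pixels"],cv2.COLOR_RGB2BGR))
    print(n,c["intrinsics"],c["D"],np.round(c["world_to_cam"],4))
E
```

```text
pics
time_s 0.0
q [-1.2697  0.7071 -0.0276  1.485   0.022   0.9509 -0.0755]
qd [-0.0004  0.0022 -0.0002  0.0005 -0.0001  0.0005  0.0012]
effort [ 3.00000e-04 -8.83213e+01  1.23460e+00 -2.36161e+01  1.69000e-02
  6.70000e-03  0.00000e+00]
tool_pos [193.1644 541.3123 230.8364]
orientation [-1.5551  0.2691 -0.2689]
wrist_force [-0.1729  1.4423 -0.435 ]
wrist_torque [-0.0124 -0.0194  0.0071]
finger_gap 85.2369
top [[424.43550765   0.         252.11314974]
 [  0.         424.43550765 192.59313981]
 [  0.           0.           1.        ]] [-0.10492569  0.          0.          0.          0.        ] [[-1.7000000e-03 -9.9990000e-01 -1.1600000e-02  1.5306560e+02]
 [-9.9480000e-01  2.9000000e-03 -1.0160000e-01  5.7562820e+02]
 [ 1.0160000e-01  1.1400000e-02 -9.9480000e-01  1.2038834e+03]
 [ 0.0000000e+00  0.0000000e+00  0.0000000e+00  1.0000000e+00]]
side [[373.46752164   0.         256.21475039]
 [  0.         373.46752164 187.34333381]
 [  0.           0.           1.        ]] [-0.08843621  0.          0.          0.          0.        ] [[ 8.921000e-01 -4.519000e-01  7.400000e-03 -4.227466e+02]
 [-2.471000e-01 -5.014000e-01 -8.292000e-01  2.797374e+02]
 [ 3.784000e-01  7.379000e-01 -5.589000e-01  6.633589e+02]
 [ 0.000000e+00  0.000000e+00  0.000000e+00  1.000000e+00]]
```

View pics/top0.png

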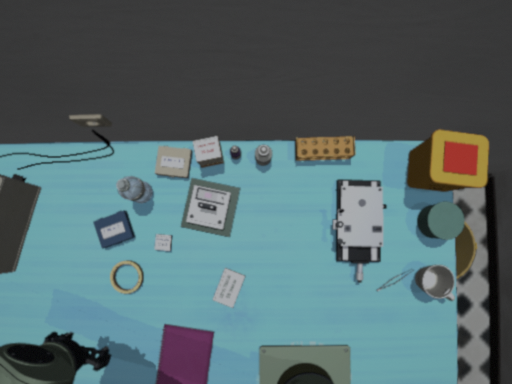

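View pics/side0.png

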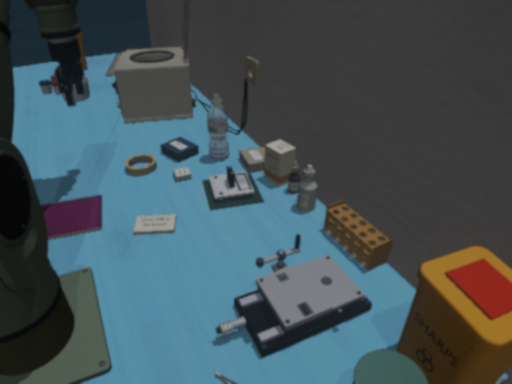

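```bash
cat > h.py <<'E'
import numpy as np,cv2,pickle
def ray(c,uv):
    uv=np.array(uv,float).reshape(-1,1,2)
    p=cv2.undistortPoints(uv,c["intrinsics"],np.array(c["D"]))[:,0]
    R=c["world_to_cam"][:3,:3];t=c["world_to_cam"][:3,3]
    d=np.c_[p,np.ones(len(p))]@R; o=-R.T@t
    return o,d
def onz(c,uv,z):
    o,d=ray(c,uv); return o+d*((z-o[2])/d[:,2])[:,None]
def proj(c,P):
    R=c["world_to_cam"][:3,:3];t=c["world_to_cam"][:3,3]
    return cv2.projectPoints(np.array(P,float).reshape(-1,1,3),cv2.Rodrigues(R)[0],t,c["intrinsics"],np.array(c["D"]))[0][:,0]
E
python3 - <<'E'
import cv2
from h import *
t=pickle.load(open("top0.pkl","rb"));s=pickle.load(open("side0.pkl","rb"))
a=cv2.cvtColor(t["pixels"],cv2.COLOR_RGB2BGR);b=cv2.cvtColor(s["pixels"],cv2.COLOR_RGB2BGR)
def crop(im,x0,y0,w,h,f,n): cv2.imwrite(n,cv2.resize(im[y0:y0+h,x0:x0+w],None,fx=f,fy=f,interpolation=cv2.INTER_NEAREST))
crop(a,320,170,75,120,5,"pics/t_stage.png");crop(a,175,170,75,75,8,"pics/t_top.png")
crop(b,210,225,170,135,4,"pics/s_stage.png");crop(b,195,155,80,60,8,"pics/s_top.png")
E
```

```text
(no output)
```

View pics/t_stage.png

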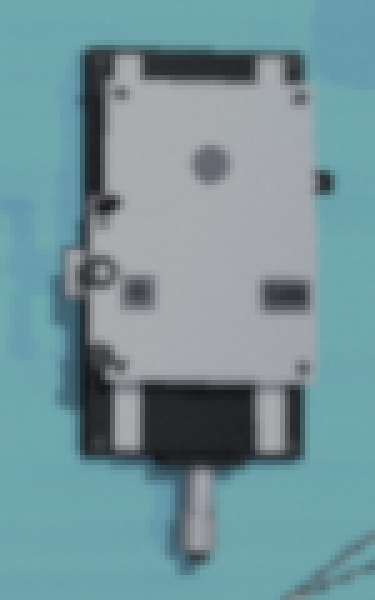

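View pics/t_top.png

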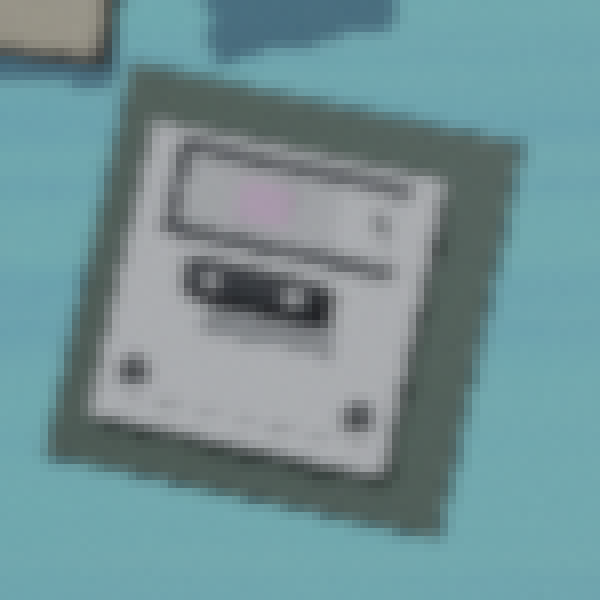

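View pics/s_stage.png

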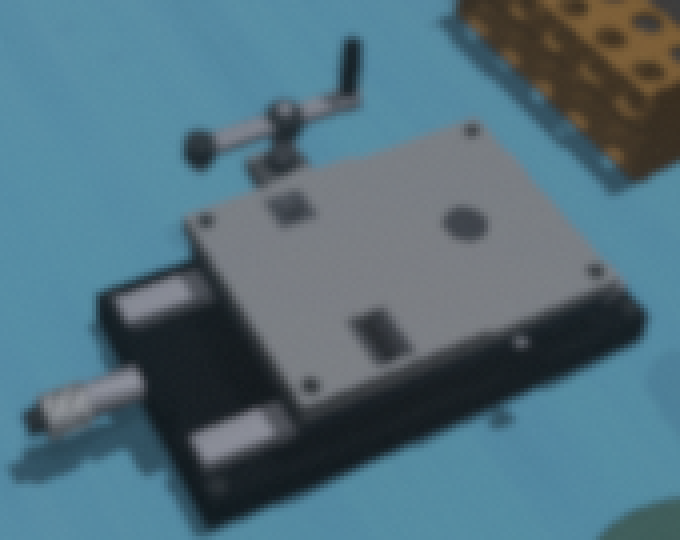

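View pics/s_top.png

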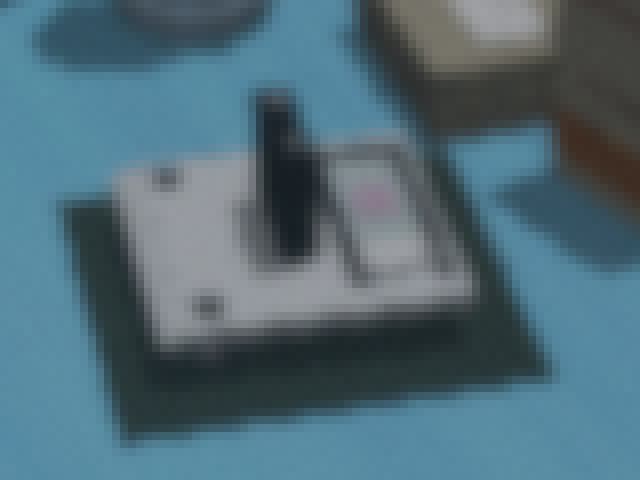

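```bash
cat > meas.py <<'E'
import cv2
from h import *
def lines(c,box,thr,z,satmax,n):
    x0,y0,w,h=box
    im=c["pixels"][y0:y0+h,x0:x0+w]
    F=6
    im=cv2.resize(im,None,fx=F,fy=F,interpolation=cv2.INTER_LINEAR)
    hsv=cv2.cvtColor(im,cv2.COLOR_RGB2HSV)
    m=((hsv[...,2]>thr)&(hsv[...,1]<satmax)).astype(np.uint8)*255
    m=cv2.morphologyEx(m,cv2.MORPH_OPEN,np.ones((25,25)) )
    cs,_=cv2.findContours(m,cv2.RETR_EXTERNAL,cv2.CHAIN_APPROX_NONE)
    k=max(cs,key=cv2.contourArea)[:,0].astype(float)
    uv=(k+0.5)/F-0.5+[x0,y0]
    cv2.imwrite(f"pics/{n}.png",np.hstack([cv2.cvtColor(im,cv2.COLOR_RGB2BGR),cv2.merge([m]*3)])[:590,:795])
    P=onz(c,uv,z)[:,:2]
    r=cv2.minAreaRect((P).astype(np.float32))
    print(n,r); return P,r
if __name__=="__main__":
    t=pickle.load(open("top0.pkl","rb"));s=pickle.load(open("side0.pkl","rb"))
    lines(t,(325,172,70,90),110,60,60,"m1")
    lines(t,(175,170,75,75),110,25,60,"m2")
    lines(s,(230,240,150,110),95,60,60,"m3")
    lines(s,(195,155,80,60),95,25,60,"m4")
    g=lambda uv,z,c=t: np.round(onz(c,uv,z),1)
    c0=lambda x,y,f,ox,oy:[(x+.5)/f-.5+ox,(y+.5)/f-.5+oy]
    print("seats top",g([c0(138,292,5,320,170),c0(285,295,5,320,170),c0(210,163,5,320,170)],58))
    print("seats side",g([c0(291,208,4,210,225),c0(380,334,4,210,225),c0(466,223,4,210,225)],58,s))
    print("feet marks top AB",g([c0(133,370,8,175,170),c0(357,416,8,175,170)],25))
    print("feet marks side AB",g([c0(168,178,8,195,155),c0(207,305,8,195,155)],25,s))
    print("grip top corners",g([c0(190,262,8,175,170),c0(333,290,8,175,170),c0(328,328,8,175,170),c0(183,295,8,175,170)],73))
    print("post top",g([c0(100,272,5,320,170)],98),g([c0(284,112,4,210,225)],98,s))
    print("peg top",g([c0(105,204,5,320,170)],127),g([c0(352,40,4,210,225)],127,s))
    print("base corners",g([c0(82,50,5,320,170),c0(302,50,5,320,170),c0(302,458,5,320,170),c0(80,456,5,320,170)],30))
E
python3 meas.py
```

```text
m1 ((495.51385498046875, -154.96751403808594), (130.81829833984375, 224.78770446777344), 88.80172729492188)
m2 ((536.1965942382812, 281.13140869140625), (113.93074798583984, 113.20333862304688), 78.17597961425781)
m3 ((502.76416015625, -160.69775390625), (125.85671997070312, 167.95297241210938), 87.35023498535156)
m4 ((532.3817138671875, 275.0296325683594), (114.22773742675781, 113.21808624267578), 78.02054595947266)
seats top [[ 471.7 -117.3   58. ]
 [ 469.5 -201.4   58. ]
 [ 544.7 -160.3   58. ]]
seats side [[ 471.3 -116.9   58. ]
 [ 469.1 -200.1   58. ]
 [ 542.  -163.6   58. ]]
feet marks top AB [[509.  329.6  25. ]
 [492.2 247.6  25. ]]
feet marks side AB [[507.3 327.6  25. ]
 [489.3 246.5  25. ]]
grip top corners [[544.6 302.4  73. ]
 [534.7 252.   73. ]
 [521.3 253.7  73. ]
 [533.  304.8  73. ]]
post top [[482.1 -88.1  98. ]] [[479.2 -92.6  98. ]]
peg top [[517.6 -85.8 127. ]] [[517.3 -89.8 127. ]]
base corners [[ 613.5  -93.5   30. ]
 [ 613.3 -223.8   30. ]
 [ 375.9 -217.1   30. ]
 [ 378.3  -87.9   30. ]]
```

```bash
cat > go.py <<'E'
import sys,numpy as np
from scipy.spatial.transform import Rotation as R
from plant import ctrl
def rows(p,yaw_deg):
    """fractions for TCP at p (mm), tool y down, tool z axis at heading yaw (or +180)"""
    s=ctrl.get_state(); R0=R.from_rotvec(s["orientation"]).as_matrix(); t0=np.array(s["tool_pos"])
    best=None
    for k in (0,180):
        a=np.radians(yaw_deg+k); z=np.array([np.cos(a),np.sin(a),0]); y=np.array([0,0,-1.]); x=np.cross(y,z)
        rv=R.from_matrix(R0.T@np.c_[x,y,z]).as_rotvec()
        if best is None or np.linalg.norm(rv)<np.linalg.norm(best): best=rv
    sh=R0.T@(np.array(p)-t0)
    return sh/400,best/np.radians(45),s
if __name__=="__main__":
    a=list(map(float,sys.argv[1:]))
    sh,rv,s=rows(a[:3],a[3])
    M=R.from_rotvec(s["orientation"]).as_matrix()
    print("t",round(s["time_s"],2),"pos",np.round(s["tool_pos"],1),"zhead",round(np.degrees(np.arctan2(M[1,2],M[0,2])),2),"tilt",np.round(M[:,1],4),"F",np.round(s["wrist_force"],2),"T",np.round(s["wrist_torque"],3),"gap",round(s["finger_gap"],1),"q",np.round(s["q"],2))
    print("row",*np.round(sh,4),*np.round(rv,4))
E
python3 go.py 535 280 150 -12
```

```text
t 0.1 pos [193.2 541.3 230.9] zhead 70.36 tilt [-3.e-04 -1.e-03 -1.e+00] F [ 1.01  1.14 -0.09] T [ 0.01  -0.004  0.012] gap 85.3 q [-1.27  0.71 -0.03  1.48  0.02  0.95 -0.08]
row 1.0244 0.2026 -0.3278 0.001 1.8301 0.001
```

```bash
python3 -m handwheel '0.12 0 -0.03 0 0.19 0; 0.24 0 -0.06 0 0.38 0; 0.36 0 -0.1 0 0.57 0; 0.48 0 -0.13 0 0.76 0; 0.6 0 -0.18 0 0.95 0' -1 40; python3 go.py 535 280 150 -12
```

```text
time_s: 0.6
tool_pos: [395.1, 393.1, 230.8]
orientation: [-1.398, 0.852, -0.852]
wrist_force: [-0.1, 0.9, 0.6]
finger_gap: 85.0
t 0.6 pos [395.1 393.1 230.8] zhead 27.27 tilt [-2.e-04 -8.e-04 -1.e+00] F [-0.07  0.86  0.64] T [ 0.025 -0.02  -0.033] gap 85.0 q [-0.92  0.69  0.16  1.55 -0.13  0.91 -0.25]
row 0.4114 0.2022 0.1816 0.0004 0.8726 0.001
```

```bash
python3 -m handwheel '0.1 0.03 0.04 0 0.18 0; 0.2 0.06 0.08 0 0.36 0; 0.3 0.12 0.12 0 0.54 0; 0.41 0.2 0.18 0 0.72 0; 0.4114 0.2022 0.1816 0 0.8726 0' -0.3 40; python3 - <<'E'
from plant import ctrl
import cv2
for n,b,f in (("top",(165,150,100,95),6),("side",(170,90,120,120),5)):
    c=ctrl.read_camera(n);x,y,w,h=b
    cv2.imwrite(f"pics/{n}1.png",cv2.resize(cv2.cvtColor(c["pixels"],cv2.COLOR_RGB2BGR)[y:y+h,x:x+w],None,fx=f,fy=f,interpolation=cv2.INTER_CUBIC))
E
python3 go.py 535 280 80 -12
```

```text
time_s: 1.1
tool_pos: [537.3, 275.5, 147.1]
orientation: [-1.101, 1.368, -1.372]
wrist_force: [-0.9, 0.3, 0.6]
finger_gap: 55.5
t 1.2 pos [535.4 278.5 148.5] zhead -12.25 tilt [-0.0019 -0.0027 -1.    ] F [-0.46  0.28  0.76] T [ 0.052  0.027 -0.019] gap 55.3 q [-0.67  0.87  0.3   1.48 -0.31  0.84 -0.48]
row -0.004 0.1712 -0.0015 0.0016 -0.0055 0.0039
```

View pics/side1.png

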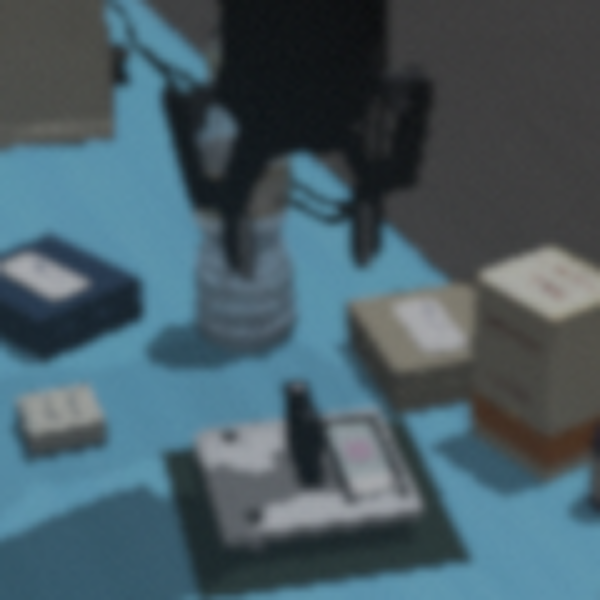

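View pics/top1.png

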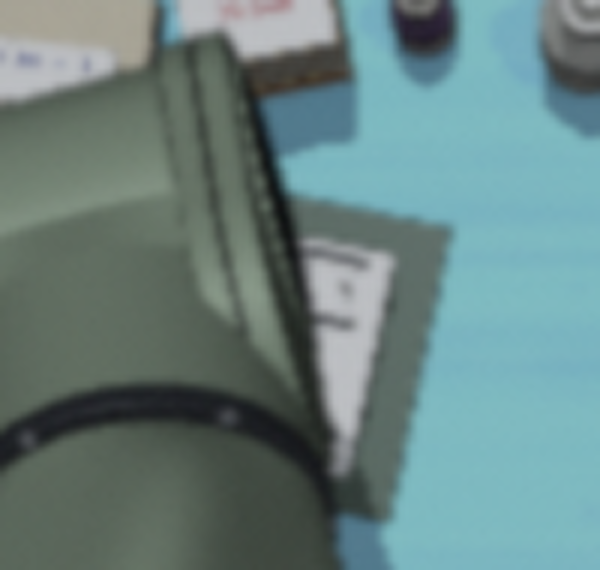

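The side picture shows the fingertips (crop 240,270 and 365,260) straddling the dark grip (300,430); the top view is mostly hidden by the wrist. Descending.

```bash
python3 -m handwheel '-0.004 0.08 -0.001 0 -0.005 0; -0.004 0.17 -0.001 0 -0.005 0; -0.004 0.23 -0.001 0 -0.005 0; -0.004 0.279 -0.001 0 -0.005 0; -0.004 0.279 -0.001 0 -0.005 0' -0.3 40; python3 - <<'E'
from plant import ctrl
import cv2
for n,b,f in (("side",(170,90,120,120),5),):
    c=ctrl.read_camera(n);x,y,w,h=b
    cv2.imwrite(f"pics/{n}2.png",cv2.resize(cv2.cvtColor(c["pixels"],cv2.COLOR_RGB2BGR)[y:y+h,x:x+w],None,fx=f,fy=f,interpolation=cv2.INTER_CUBIC))
E
python3 go.py 535 280 36 -12
```

```text
time_s: 1.7
tool_pos: [533.4, 280.6, 35.5]
orientation: [-1.111, 1.36, -1.359]
wrist_force: [0.5, 0.4, 0.0]
finger_gap: 55.3
t 1.75 pos [534.3 280.7  37. ] zhead -11.8 tilt [-0.003  -0.0026 -1.    ] F [ 0.36 -1.11  0.25] T [-0.024 -0.015 -0.053] gap 55.8 q [-0.65  1.03  0.23  1.54 -0.35  0.61 -0.44]
row 0.0013 0.0025 0.0022 0.0031 0.0045 0.004
```

View pics/side2.png

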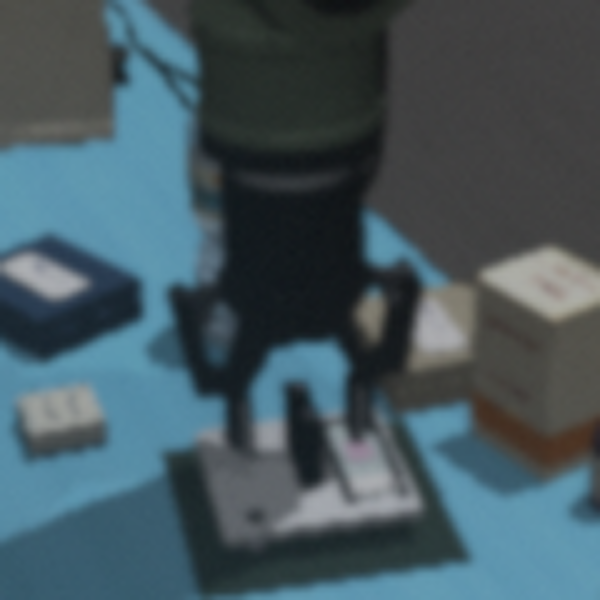

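The fingers straddle the grip. Closing.

```bash
python3 -m handwheel '0 0 0 0 0 0; 0 0 0 0 0 0; 0 0 0 0 0 0; 0 0 0 0 0 0; 0 0 0 0 0 0' 1 70; python3 go.py 535 280 37 -12;python3 -m handwheel '0 0 0 0 0 0; 0 0 0 0 0 0; 0 0 0 0 0 0'; python3 go.py 535 280 67 -12
```

```text
time_s: 2.25
tool_pos: [534.3, 281.2, 38.1]
orientation: [-1.108, 1.36, -1.359]
wrist_force: [-3.6, -0.3, 11.1]
finger_gap: 13.0
t 2.25 pos [534.3 281.2  38.1] zhead -11.75 tilt [-0.0024 -0.0017 -1.    ] F [-3.62 -0.32 11.13] T [0.04  0.764 0.209] gap 13.0 q [-0.65  1.03  0.23  1.54 -0.35  0.61 -0.44]
row 0.0025 0.0028 0.0022 0.0026 0.0055 0.0027
time_s: 2.55
tool_pos: [534.4, 281.4, 38.3]
orientation: [-1.108, 1.359, -1.359]
wrist_force: [-0.6, 1.0, 2.2]
finger_gap: 13.0
t 2.55 pos [534.4 281.4  38.3] zhead -11.74 tilt [-0.0022 -0.0014 -1.    ] F [-0.55  0.97  2.25] T [ 0.16   0.346 -0.022] gap 13.0 q [-0.65  1.03  0.23  1.54 -0.35  0.61 -0.44]
row 0.0031 -0.0717 0.0021 0.0024 0.0058 0.0023
```

```bash
python3 -m handwheel '0 -0.03 0 0 0 0; 0 -0.07 0 0 0 0; 0 -0.17 0 0 0 0; 0 -0.27 0 0 0 0; 0 -0.38 0 0 0 0'; python3 -m handwheel '0 0 0 0 0 0;0 0 0 0 0 0;0 0 0 0 0 0';  python3 - <<'E'
from plant import ctrl
import cv2
for n,b,f in (("side",(170,90,120,120),5),):
    c=ctrl.read_camera(n);x,y,w,h=b
    cv2.imwrite(f"pics/{n}3.png",cv2.resize(cv2.cvtColor(c["pixels"],cv2.COLOR_RGB2BGR)[y:y+h,x:x+w],None,fx=f,fy=f,interpolation=cv2.INTER_CUBIC))
E
python3 go.py 506.4 -160 190 -1.5
```

```text
time_s: 3.05
tool_pos: [534.2, 281.1, 192.2]
orientation: [-1.109, 1.36, -1.359]
wrist_force: [-0.0, 0.9, -5.5]
finger_gap: 13.0
time_s: 3.35
tool_pos: [533.6, 280.9, 191.2]
orientation: [-1.111, 1.361, -1.359]
wrist_force: [-0.3, -0.7, -5.6]
finger_gap: 12.8
t 3.4 pos [533.6 280.9 191. ] zhead -11.76 tilt [-0.0049 -0.0031 -1.    ] F [-1.3  -0.04 -5.2 ] T [0.077 0.015 0.029] gap 12.7 q [-0.69  0.82  0.32  1.43 -0.29  0.94 -0.5 ]
row 1.093 0.0062 0.158 0.0057 -0.2281 0.0046
```

View pics/side3.png

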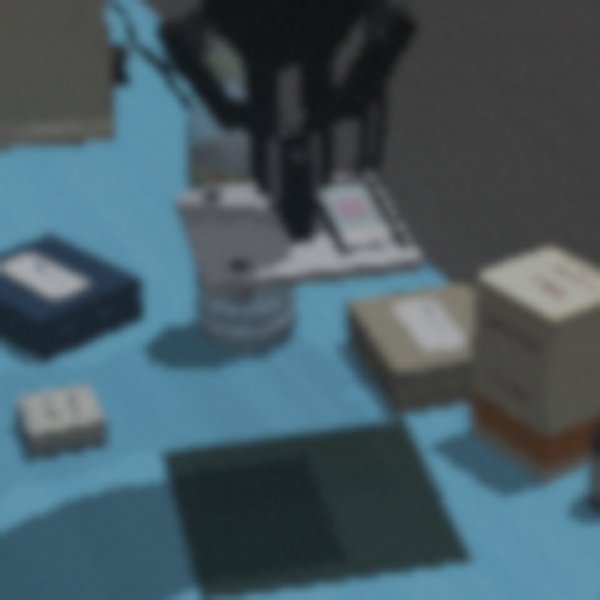

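```bash
python3 -m handwheel '0.05 0 0.01 0 0 0; 0.14 0 0.02 0 -0.05 0; 0.24 0 0.035 0 -0.1 0; 0.34 0 0.05 0 -0.15 0; 0.44 0 0.065 0 -0.2 0';  python3 go.py 506.4 -160 190 -1.5
```

```text
time_s: 3.9
tool_pos: [522.5, 101.7, 190.6]
orientation: [-1.194, 1.246, -1.243]
wrist_force: [1.7, -0.4, -5.3]
finger_gap: 13.0
t 3.9 pos [522.5 101.7 190.6] zhead -2.65 tilt [-0.0065 -0.0037 -1.    ] F [ 1.73 -0.42 -5.27] T [-0.014 -0.116  0.039] gap 13.0 q [-0.38  0.71  0.23  1.69 -0.21  0.77 -0.09]
row 0.6554 0.0042 -0.0099 0.0081 -0.0256 0.005
```

```bash
python3 -m handwheel '0.1 0 0 0 -0.01 0; 0.2 0 0 0 -0.02 0; 0.3 0 0 0 -0.025 0; 0.4 0 -0.005 0.004 -0.026 0.003; 0.5 0 -0.008 0.006 -0.026 0.003';python3 -m handwheel '0.05 0 0 0 0 0; 0.11 0 0 0 0 0; 0.156 0 0 0 0 0; 0.156 0 0 0 0 0; 0.156 0 0 0 0 0';  python3 go.py 506.4 -160 190 -1.5; python3 - <<'E'
from plant import ctrl
import cv2,pickle
for n,b,f in (("side",(200,130,190,220),3),("top",(290,140,140,160),4)):
    c=ctrl.read_camera(n);x,y,w,h=b
    pickle.dump(c,open(n+"4.pkl","wb"))
    cv2.imwrite(f"pics/{n}4.png",cv2.resize(cv2.cvtColor(c["pixels"],cv2.COLOR_RGB2BGR)[y:y+h,x:x+w],None,fx=f,fy=f,interpolation=cv2.INTER_CUBIC)[:600,:800])
E
```

```text
time_s: 4.4
tool_pos: [509.2, -99.5, 190.5]
orientation: [-1.2, 1.23, -1.228]
wrist_force: [1.4, -0.7, -5.7]
finger_gap: 13.2
time_s: 4.9
tool_pos: [507.2, -161.8, 189.8]
orientation: [-1.201, 1.232, -1.227]
wrist_force: [-0.7, 1.0, -5.4]
finger_gap: 12.7
t 4.9 pos [ 507.2 -161.8  189.8] zhead -1.51 tilt [-4.8e-03 -6.0e-04 -1.0e+00] F [-0.71  1.01 -5.37] T [0.11  0.005 0.032] gap 12.7 q [ 0.16  0.71  0.16  1.7  -0.15  0.75  0.36]
row -0.0043 -0.0005 -0.0022 0.0061 -0.0003 0.0009
```

View pics/side4.png

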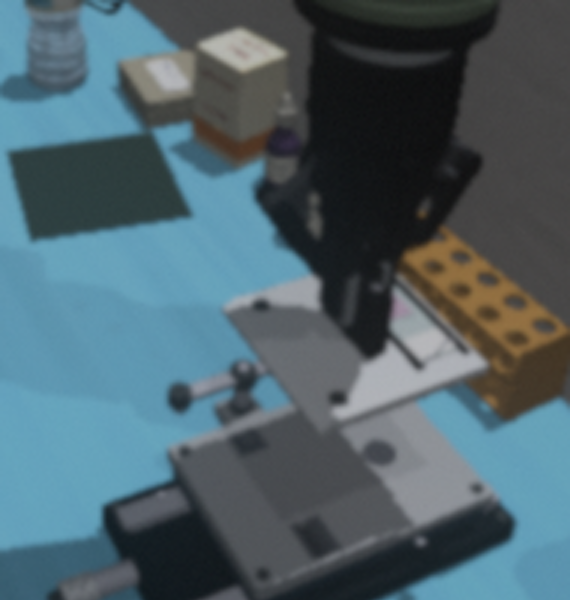

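View pics/top4.png

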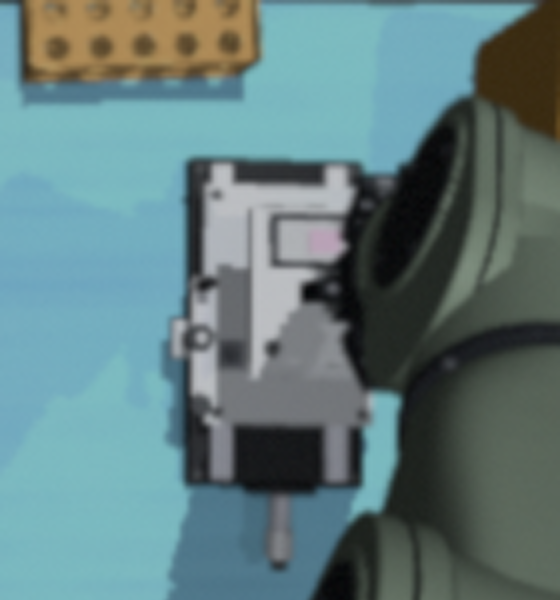

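```bash
python3 - <<'E'
from h import *
t=pickle.load(open("top4.pkl","rb"));s=pickle.load(open("side4.pkl","rb"))
t0=pickle.load(open("top0.pkl","rb"));s0=pickle.load(open("side0.pkl","rb"))
def blob(c,u,v,r):
    g=cv2.cvtColor(c["pixels"],cv2.COLOR_RGB2GRAY).astype(float)
    for _ in range(3):
        ui,vi=int(round(u)),int(round(v))
        p=g[vi-r:vi+r+1,ui-r:ui+r+1]; b=np.median(np.r_[p[0],p[-1],p[:,0],p[:,-1]])
        w=np.clip(b-p-8,0,None); Y,X=np.mgrid[vi-r:vi+r+1,ui-r:ui+r+1]
        u,v=(w*X).sum()/w.sum(),(w*Y).sum()/w.sum()
    return u,v
for n,c,uv,z,r in [("A side",s,(287,231.3),176.6,3),("B side",s,(312.6,262.3),176.6,3),("A top",t,(358.2,227),176.6,2),
  ("coneA side",s0,(282.7,277),60,6),("grvB side",s0,(305,308.5),60,7),("flatC side",s0,(326.5,280.7),56,6),
  ("coneA top",t0,(347.5,228.3),60,4),("grvB top",t0,(377,228.8),60,4),("flatC top",t0,(361.9,202.5),56,5),
  ("A side0",s0,(215.9,177.2),25,3),("B side0",s0,(220.8,193),25,3),("A top0",t0,(191.6,216.2),25,2),("B top0",t0,(219.6,222),25,2)]:
    q=blob(c,*uv,r); print(n,np.round(q,2),np.round(onz(c,[q],z)[0],1))
E
```

```text
A side [286.62 231.84] [ 470.6 -121.5  176.6]
B side [311.83 262.02] [ 469.1 -202.9  176.6]
A top [357.98 226.79] [ 472.5 -119.9  176.6]
coneA side [282.17 276.78] [ 469.7 -118.6   60. ]
grvB side [304.79 308.91] [ 467.5 -203.    60. ]
flatC side [325.94 280.5 ] [ 542.7 -162.3   56. ]
coneA top [347.03 227.9 ] [ 472.  -116.4   60. ]
grvB top [376.88 228.58] [ 469.5 -201.7   60. ]
flatC top [361.7  202.41] [ 544.3 -161.    56. ]
A side0 [215.02 175.55] [508.4 334.7  25. ]
B side0 [221.57 197.34] [483.7 224.9  25. ]
A top0 [191.23 215.83] [508.9 329.4  25. ]
B top0 [219.27 221.73] [491.7 247.4  25. ]
```

```bash
python3 go.py 506.2 -159.8 104 -1.5; python3 -m handwheel '-0.005 0.05 -0.0025 0.002 0 0.001; -0.005 0.1 -0.0025 0.004 0 0.001; -0.005 0.15 -0.0025 0.004 0 0.001; -0.005 0.19 -0.0025 0.004 0 0.001; -0.005 0.214 -0.0025 0.004 0 0.001';python3 go.py 506.2 -159.8 104 -1.5; python3 -m handwheel '0 0 0 0 0 0;0 0 0 0 0 0;0 0 0 0 0 0';python3 go.py 506.2 -159.8 104 -1.5; python3 - <<'E'
from plant import ctrl
import cv2,pickle
for n,b,f in (("side",(220,200,150,140),4),("top",(310,160,100,100),6)):
    c=ctrl.read_camera(n);x,y,w,h=b
    pickle.dump(c,open(n+"5.pkl","wb"))
    cv2.imwrite(f"pics/{n}5.png",cv2.resize(cv2.cvtColor(c["pixels"],cv2.COLOR_RGB2BGR)[y:y+h,x:x+w],None,fx=f,fy=f,interpolation=cv2.INTER_CUBIC)[:600,:800])
E
```

```text
t 5.0 pos [ 507.5 -161.   190.1] zhead -1.43 tilt [-4.2e-03 -6.0e-04 -1.0e+00] F [-0.58  0.73 -4.41] T [ 0.002  0.001 -0.003] gap 13.1 q [ 0.16  0.71  0.16  1.7  -0.15  0.75  0.36]
row -0.0031 0.2153 -0.0025 0.0054 0.0015 0.0008
time_s: 5.5
tool_pos: [506.0, -158.2, 103.3]
orientation: [-1.199, 1.229, -1.225]
wrist_force: [-0.6, 0.2, -5.0]
finger_gap: 12.6
t 5.5 pos [ 506.  -158.2  103.3] zhead -1.37 tilt [-2.4e-03  8.0e-04 -1.0e+00] F [-0.57  0.22 -4.99] T [ 0.048  0.038 -0.045] gap 12.6 q [ 0.18  0.84  0.12  1.79 -0.17  0.53  0.39]
row 0.0041 -0.0017 0.0006 0.003 0.0028 -0.0009
time_s: 5.8
tool_pos: [506.3, -158.1, 104.0]
orientation: [-1.198, 1.228, -1.226]
wrist_force: [-0.9, -0.4, -5.4]
finger_gap: 13.1
t 5.8 pos [ 506.3 -158.1  104. ] zhead -1.37 tilt [-1.3e-03  5.0e-04 -1.0e+00] F [-0.9  -0.4  -5.43] T [-0.065  0.025 -0.039] gap 13.1 q [ 0.18  0.84  0.12  1.79 -0.17  0.53  0.39]
row 0.0042 0.0001 -0.0003 0.0017 0.003 -0.0006
```

View pics/side5.png

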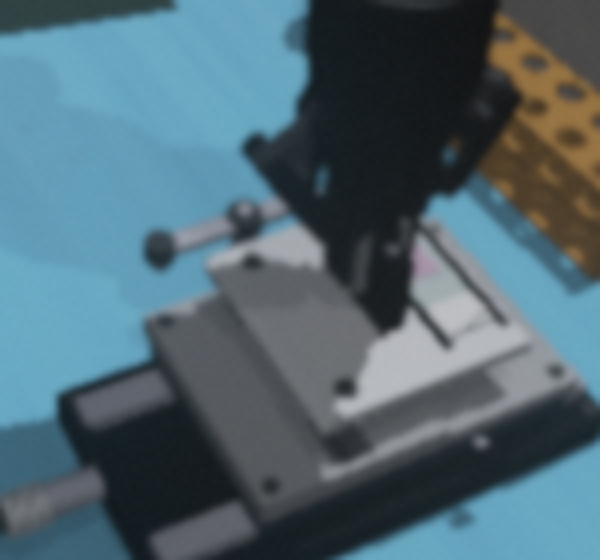

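View pics/top5.png

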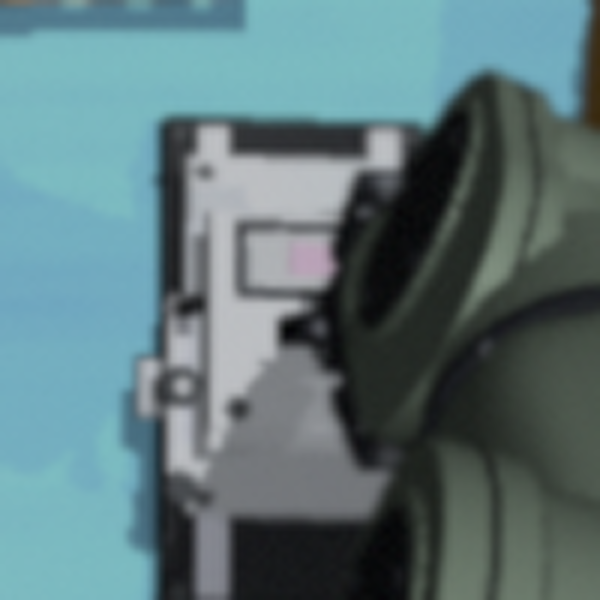

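```bash
cat > mk.py <<'E'
from h import *
def pt(c,u,v,f,ox,oy,z): return np.round(onz(c,[[(u+.5)/f-.5+ox,(v+.5)/f-.5+oy]],z)[0],1)
E
python3 - <<'E'
from mk import *
t=pickle.load(open("top5.pkl","rb"));s=pickle.load(open("side5.pkl","rb"))
print(pt(s,252,261,4,220,200,90.8),pt(s,346,387,4,220,200,90.8),pt(t,238,408,6,310,160,90.8))
E
```

```text
[ 470.1 -116.8   90.8] [ 468.7 -200.5   90.8] [ 472.3 -116.    90.8]
```

```bash
python3 -m handwheel '0.002 0.005 -0.0005 0 0.003 0; 0.002 0.010 -0.0005 0 0.003 0; 0.002 0.014 -0.0005 0 0.003 0; 0.002 0.014 -0.0005 0 0.003 0';python3 go.py 506 -159 96 -1.5; python3 -m handwheel '0 0.002 0 0 0 0;0 0.0035 0 0 0 0;0 0.005 0 0 0 0;0 0.005 0 0 0 0';python3 go.py 506 -159 96 -1.5
```

```text
time_s: 6.3
tool_pos: [505.9, -159.0, 98.1]
orientation: [-1.198, 1.23, -1.227]
wrist_force: [0.7, -0.2, -5.8]
finger_gap: 12.7
t 6.3 pos [ 505.9 -159.    98.1] zhead -1.51 tilt [-1.8e-03  6.0e-04 -1.0e+00] F [ 0.65 -0.15 -5.8 ] T [-0.069 -0.032  0.001] gap 12.7 q [ 0.18  0.85  0.11  1.79 -0.18  0.51  0.39]
row 0.0001 0.0052 0.0002 0.0023 -0.0003 -0.0007
time_s: 6.7
tool_pos: [505.9, -158.9, 96.0]
orientation: [-1.198, 1.23, -1.227]
wrist_force: [0.4, 0.2, -6.1]
finger_gap: 13.1
t 6.7 pos [ 505.9 -158.9   96. ] zhead -1.5 tilt [-1.8e-03  6.0e-04 -1.0e+00] F [ 0.41  0.25 -6.1 ] T [0.002 0.041 0.019] gap 13.1 q [ 0.18  0.85  0.11  1.79 -0.18  0.51  0.39]
row 0.0001 0.0001 0.0002 0.0024 -0.0001 -0.0007
```

Tracking is clean; now step down about 0.8 mm at a time, watching the force.

```bash
for i in 1; do python3 -m handwheel '0 0.001 0 0 0 0;0 0.002 0 0 0 0;0 0.002 0 0 0 0';python3 go.py 506 -159 96 -1.5;python3 -m handwheel '0 0.001 0 0 0 0;0 0.002 0 0 0 0;0 0.002 0 0 0 0';python3 go.py 506 -159 96 -1.5; done
```

```text
time_s: 7.0
tool_pos: [505.9, -158.9, 95.2]
orientation: [-1.198, 1.23, -1.227]
wrist_force: [-0.4, -0.4, -6.2]
finger_gap: 13.0
t 7.0 pos [ 505.9 -158.9   95.2] zhead -1.5 tilt [-1.9e-03  7.0e-04 -1.0e+00] F [-0.43 -0.41 -6.22] T [0.004 0.014 0.01 ] gap 13.0 q [ 0.18  0.85  0.11  1.79 -0.18  0.51  0.39]
row 0.0002 -0.0021 0.0003 0.0025 -0.0001 -0.0008
time_s: 7.3
tool_pos: [505.9, -158.9, 94.3]
orientation: [-1.198, 1.23, -1.227]
wrist_force: [0.1, 0.1, -6.0]
finger_gap: 13.1
t 7.3 pos [ 505.9 -158.9   94.3] zhead -1.51 tilt [-2.e-03  6.e-04 -1.e+00] F [ 0.08  0.07 -5.97] T [-0.041  0.024 -0.043] gap 13.1 q [ 0.18  0.85  0.11  1.79 -0.18  0.51  0.39]
row 0.0001 -0.0042 0.0003 0.0025 -0.0001 -0.0008
```

```bash
python3 -m handwheel '0 0.001 0 0 0 0;0 0.002 0 0 0 0;0 0.002 0 0 0 0';python3 go.py 506 -159 96 -1.5;python3 -m handwheel '0 0.001 0 0 0 0;0 0.001 0 0 0 0';python3 go.py 506 -159 96 -1.5
```

```text
time_s: 7.6
tool_pos: [505.8, -158.9, 93.5]
orientation: [-1.198, 1.23, -1.227]
wrist_force: [0.5, 0.2, -5.5]
finger_gap: 13.0
t 7.6 pos [ 505.8 -158.9   93.5] zhead -1.51 tilt [-2.1e-03  7.0e-04 -1.0e+00] F [ 0.49  0.18 -5.5 ] T [0.009 0.017 0.012] gap 13.0 q [ 0.18  0.85  0.11  1.8  -0.18  0.5   0.39]
row 0.0002 -0.0063 0.0004 0.0026 -0.0001 -0.0008
time_s: 7.8
tool_pos: [505.8, -158.9, 93.0]
orientation: [-1.198, 1.23, -1.227]
wrist_force: [-0.8, -0.4, -6.7]
finger_gap: 13.0
t 7.8 pos [ 505.8 -158.9   93. ] zhead -1.51 tilt [-2.1e-03  7.0e-04 -1.0e+00] F [-0.85 -0.38 -6.73] T [0.012 0.014 0.002] gap 13.0 q [ 0.18  0.86  0.11  1.8  -0.18  0.5   0.39]
row 0.0001 -0.0074 0.0004 0.0027 -0.0002 -0.0008
```

```bash
python3 -m handwheel '0 0.001 0 0 0 0;0 0.0015 0 0 0 0;0 0.0015 0 0 0 0';python3 go.py 506 -159 96 -1.5;python3 -m handwheel '0 0.0005 0 0 0 0;0 0.001 0 0 0 0;0 0.001 0 0 0 0';python3 go.py 506 -159 96 -1.5
```

```text
time_s: 8.1
tool_pos: [505.8, -158.9, 92.4]
orientation: [-1.198, 1.231, -1.227]
wrist_force: [0.2, -0.7, -5.7]
finger_gap: 13.1
t 8.1 pos [ 505.8 -158.9   92.4] zhead -1.51 tilt [-2.2e-03  7.0e-04 -1.0e+00] F [ 0.16 -0.68 -5.74] T [-0.017 -0.001  0.032] gap 13.1 q [ 0.18  0.86  0.11  1.8  -0.18  0.5   0.39]
row 0.0002 -0.009 0.0005 0.0028 -0.0002 -0.0009
time_s: 8.4
tool_pos: [505.8, -159.0, 92.0]
orientation: [-1.198, 1.23, -1.227]
wrist_force: [-1.6, -0.6, -4.6]
finger_gap: 13.1
t 8.4 pos [ 505.8 -159.    92. ] zhead -1.51 tilt [-2.1e-03  6.0e-04 -1.0e+00] F [-1.56 -0.56 -4.57] T [-0.016  0.054 -0.054] gap 13.1 q [ 0.18  0.86  0.11  1.8  -0.18  0.5   0.39]
row 0.0 -0.01 0.0004 0.0027 -0.0002 -0.0007
```

```bash
python3 -m handwheel '0 0.0003 -0.0005 0 0 0;0 0.0005 -0.0008 0 0 0;0 0.0005 -0.0008 0 0 0';python3 go.py 506 -159 96 -1.5;python3 -m handwheel '0 0.0005 0 0 0 0;0 0.001 0 0 0 0;0 0.001 0 0 0 0';python3 go.py 506 -159 96 -1.5
```

```text
time_s: 8.7
tool_pos: [505.6, -159.1, 91.9]
orientation: [-1.198, 1.23, -1.227]
wrist_force: [0.7, -0.5, -5.0]
finger_gap: 12.9
t 8.7 pos [ 505.6 -159.1   91.9] zhead -1.51 tilt [-1.8e-03  5.0e-04 -1.0e+00] F [ 0.75 -0.5  -5.03] T [-0.168 -0.129  0.011] gap 12.9 q [ 0.19  0.86  0.11  1.8  -0.18  0.5   0.39]
row -0.0002 -0.0103 0.0009 0.0023 -0.0003 -0.0006
time_s: 9.0
tool_pos: [505.7, -159.2, 91.6]
orientation: [-1.197, 1.23, -1.228]
wrist_force: [0.1, -1.3, -0.7]
finger_gap: 12.6
t 9.0 pos [ 505.7 -159.2   91.6] zhead -1.52 tilt [-1.5e-03  3.0e-04 -1.0e+00] F [ 0.05 -1.27 -0.75] T [-0.305 -0.009  0.134] gap 12.6 q [ 0.19  0.86  0.11  1.8  -0.18  0.5   0.39]
row -0.0005 -0.0111 0.0007 0.0019 -0.0003 -0.0003
```

```bash
python3 -m handwheel '0.0006 0 0 0 0 -0.001;0.0008 0 0 0 0 -0.002;0.0008 0 0 0 0 -0.002';python3 go.py 506 -159 96 -1.5;python3 -m handwheel '0 0.0005 0 0 0 0;0 0.001 0 0 0 0;0 0.001 0 0 0 0';python3 go.py 506 -159 96 -1.5
```

```text
time_s: 9.3
tool_pos: [505.7, -159.4, 91.5]
orientation: [-1.199, 1.229, -1.229]
wrist_force: [0.6, -0.5, -3.2]
finger_gap: 12.8
t 9.3 pos [ 505.7 -159.4   91.5] zhead -1.51 tilt [-0.0016 -0.0012 -1.    ] F [ 0.62 -0.48 -3.23] T [-0.071 -0.049  0.046] gap 12.8 q [ 0.18  0.86  0.11  1.8  -0.18  0.5   0.39]
row -0.0011 -0.0112 0.0007 0.002 -0.0002 0.0016
time_s: 9.6
tool_pos: [505.7, -159.5, 91.3]
orientation: [-1.199, 1.229, -1.229]
wrist_force: [0.2, -1.0, 4.5]
finger_gap: 12.6
t 9.6 pos [ 505.7 -159.5   91.3] zhead -1.51 tilt [-0.0014 -0.0014 -1.    ] F [ 0.25 -0.97  4.47] T [-0.127  0.122  0.069] gap 12.6 q [ 0.18  0.86  0.11  1.8  -0.18  0.5   0.39]
row -0.0013 -0.0117 0.0006 0.0017 -0.0002 0.0018
```

```bash
python3 -m handwheel '0.0004 0 0 0 0 0;0.0005 0 0 0 0 0;0.0005 0 0 0 0 0' 1 20;python3 go.py 506 -159 96 -1.5; python3 - <<'E'
from plant import ctrl
import cv2,pickle
for n,b,f in (("side",(220,200,150,140),4),):
    c=ctrl.read_camera(n);x,y,w,h=b
    pickle.dump(c,open(n+"6.pkl","wb"))
    cv2.imwrite(f"pics/{n}6.png",cv2.resize(cv2.cvtColor(c["pixels"],cv2.COLOR_RGB2BGR)[y:y+h,x:x+w],None,fx=f,fy=f,interpolation=cv2.INTER_CUBIC)[:600,:800])
E
```

```text
time_s: 9.9
tool_pos: [505.8, -159.6, 91.3]
orientation: [-1.199, 1.229, -1.229]
wrist_force: [-0.5, 0.5, 2.2]
finger_gap: 12.8
t 9.9 pos [ 505.8 -159.6   91.3] zhead -1.51 tilt [-0.0013 -0.0012 -1.    ] F [-0.52  0.49  2.21] T [ 0.163  0.059 -0.   ] gap 12.8 q [ 0.18  0.86  0.11  1.8  -0.18  0.5   0.39]
row -0.0015 -0.0117 0.0005 0.0016 -0.0002 0.0016
```

View pics/side6.png

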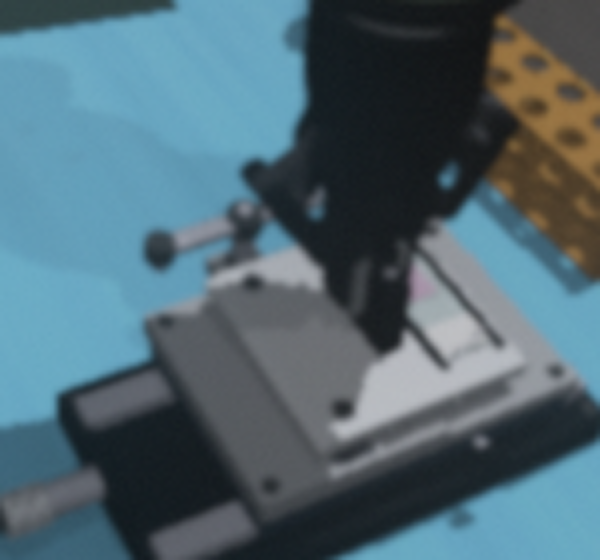

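The plate sits flat and level on the carriage, TCP height agrees with home (91.3 against 91.2 expected) and the contact force is about 8 N. Releasing.

```bash
python3 -m handwheel '0 0 0 0 0 0;0 0 0 0 0 0;0 0 0 0 0 0;0 0 0 0 0 0;0 0 0 0 0 0' 0.2 20;python3 go.py 505.8 -159.6 200 -1.5
```

```text
time_s: 10.45
tool_pos: [505.7, -159.6, 91.3]
orientation: [-1.199, 1.229, -1.229]
wrist_force: [0.1, 0.6, -0.2]
finger_gap: 33.7
t 10.45 pos [ 505.7 -159.6   91.3] zhead -1.51 tilt [-0.0014 -0.0012 -1.    ] F [ 0.07  0.59 -0.24] T [-0.046 -0.005 -0.036] gap 33.7 q [ 0.18  0.86  0.11  1.8  -0.18  0.5   0.39]
row 0.0003 -0.2718 -0.0002 0.0017 -0.0002 0.0016
```

```bash
python3 -m handwheel '0 -0.02 0 0 0 0;0 -0.07 0 0 0 0;0 -0.14 0 0 0 0;0 -0.22 0 0 0 0;0 -0.27 0 0 0 0';python3 -m handwheel '-0.1 -0.06 0 0 0 0;-0.2 -0.11 0 0 0 0;-0.3 -0.11 0 0 0 0;-0.4 -0.11 0 0 0 0;-0.5 -0.11 0 0 0 0'; python3 - <<'E'
from plant import ctrl
import cv2,pickle
for n,b,f in (("side",(220,200,150,140),4),("top",(310,160,100,100),6)):
    c=ctrl.read_camera(n);x,y,w,h=b
    pickle.dump(c,open(n+"7.pkl","wb"))
    cv2.imwrite(f"pics/{n}7.png",cv2.resize(cv2.cvtColor(c["pixels"],cv2.COLOR_RGB2BGR)[y:y+h,x:x+w],None,fx=f,fy=f,interpolation=cv2.INTER_CUBIC)[:600,:800])
E
python3 go.py 518 -88 105 -1.5
```

```text
time_s: 10.95
tool_pos: [506.2, -159.6, 201.9]
orientation: [-1.197, 1.227, -1.23]
wrist_force: [-0.4, 0.7, 0.0]
finger_gap: 34.4
time_s: 11.45
tool_pos: [511.2, 42.0, 246.4]
orientation: [-1.197, 1.227, -1.231]
wrist_force: [1.1, -0.7, -0.7]
finger_gap: 34.1
t 11.55 pos [511.2  45.7 245.9] zhead -1.13 tilt [ 6.e-04  5.e-04 -1.e+00] F [-0.32 -0.88 -0.2 ] T [-0.084 -0.01   0.   ] gap 34.2 q [-0.27  0.61  0.22  1.69 -0.16  0.86 -0.01]
row 0.3341 0.3521 0.0235 -0.0008 0.0082 -0.0007
```

View pics/side7.png

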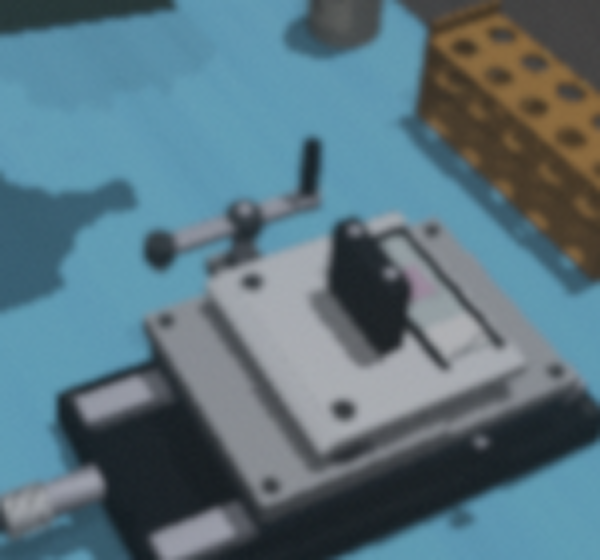

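View pics/top7.png

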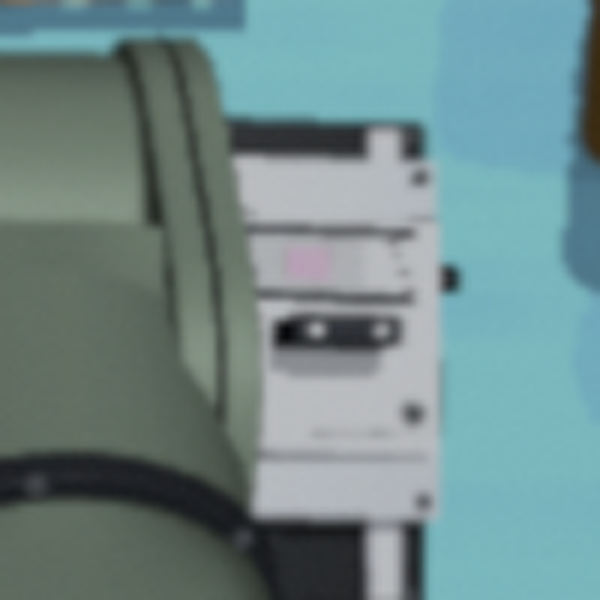

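```bash
python3 go.py 517.4 -86.5 170 -43; python3 -m handwheel '0.08 0.03 0 0 0.17 0;0.16 0.07 0 0 0.34 0;0.24 0.11 0.01 0 0.51 0;0.3 0.15 0.015 0 0.68 0;0.33 0.19 0.022 0 0.85 0' 0.39 30; python3 go.py 517.4 -86.5 160 -86
```

```text
t 11.55 pos [511.2  45.7 245.9] zhead -1.13 tilt [ 6.e-04  5.e-04 -1.e+00] F [-0.32 -0.88 -0.2 ] T [-0.084 -0.01   0.   ] gap 34.2 q [-0.27  0.61  0.22  1.69 -0.16  0.86 -0.01]
row 0.3303 0.1896 0.022 -0.0005 0.9304 -0.001
time_s: 12.05
tool_pos: [517.2, -89.2, 169.9]
orientation: [-0.795, 1.699, -1.701]
wrist_force: [0.7, 0.7, -0.7]
finger_gap: 25.8
t 12.05 pos [517.2 -89.2 169.9] zhead -39.84 tilt [ 1.3e-03 -4.0e-04 -1.0e+00] F [ 0.72  0.75 -0.75] T [ 0.056 -0.048 -0.061] gap 25.8 q [-0.07  0.75  0.34  1.76 -0.36  0.7  -0.23]
row -0.0055 0.0247 -0.0038 -0.0012 1.0258 -0.0012
```

```bash
python3 -m handwheel '-0.005 0.01 -0.004 0 0.19 0;-0.005 0.02 -0.004 0 0.38 0;-0.005 0.024 -0.004 0 0.57 0;-0.005 0.024 -0.004 0 0.76 0;-0.005 0.024 -0.004 0 0.95 0' ; python3 -m handwheel '0 0 0 0 0.06 0;0 0 0 0 0.06 0';python3 - <<'E'
from plant import ctrl
import cv2,pickle
for n,b,f in (("side",(220,160,150,140),4),("top",(310,160,100,100),6)):
    c=ctrl.read_camera(n);x,y,w,h=b
    pickle.dump(c,open(n+"8.pkl","wb"))
    cv2.imwrite(f"pics/{n}8.png",cv2.resize(cv2.cvtColor(c["pixels"],cv2.COLOR_RGB2BGR)[y:y+h,x:x+w],None,fx=f,fy=f,interpolation=cv2.INTER_CUBIC)[:600,:800])
E
python3 go.py 517.4 -86.5 104 -86
```

```text
time_s: 12.55
tool_pos: [517.2, -86.9, 160.8]
orientation: [-0.135, 2.155, -2.155]
wrist_force: [-0.2, -0.5, -0.7]
finger_gap: 26.1
time_s: 12.75
tool_pos: [517.2, -87.0, 161.2]
orientation: [-0.084, 2.18, -2.18]
wrist_force: [-0.4, -0.7, 0.5]
finger_gap: 25.8
t 12.85 pos [517.2 -86.9 161. ] zhead -85.3 tilt [ 1.9e-03  3.0e-04 -1.0e+00] F [-0.62  0.61  0.66] T [0.05  0.038 0.006] gap 26.0 q [-0.19  0.8   0.57  1.77 -0.61  0.75 -0.79]
row -0.0003 0.1426 -0.0011 0.0002 0.0156 -0.0025
```

View pics/side8.png

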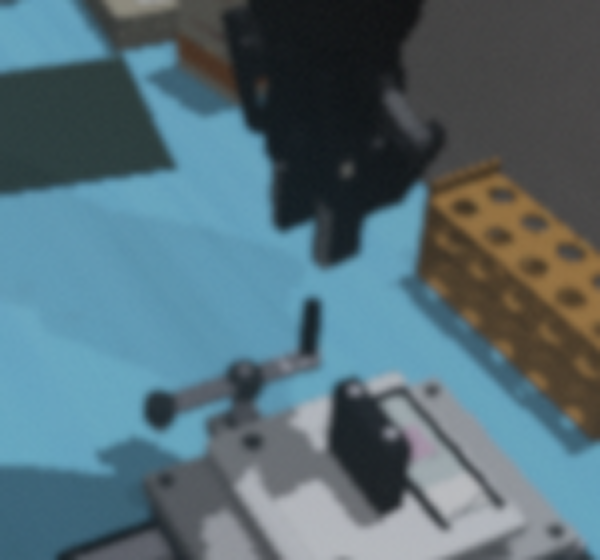

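View pics/top8.png

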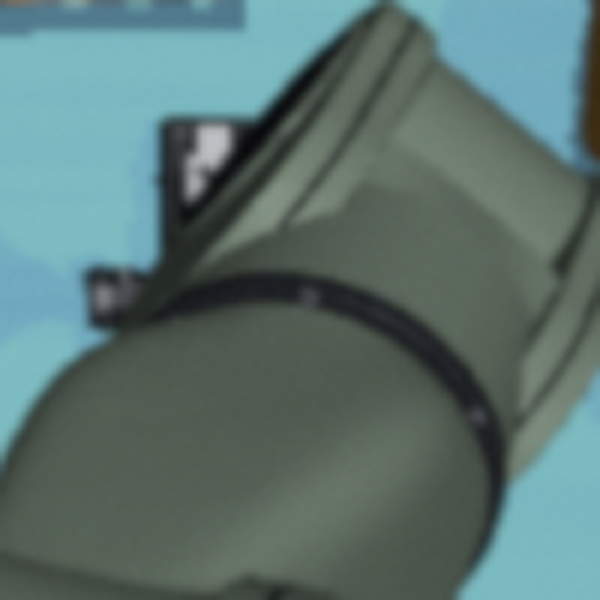

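```bash
python3 - <<'E'
from mk import *
s=pickle.load(open("side8.pkl","rb"))
print(pt(s,293,226,4,220,160,163),pt(s,335,260,4,220,160,163),"peg",pt(s,312,303,4,220,160,127))
print((proj(s,[[517.2,-86.9,161],[517.2,-86.9,127],[517.4,-86.5,127]])-[220,160])*4)
E
```

```text
[513.4 -74.2 163. ] [ 517.6 -104.6  163. ] peg [516.2 -91.6 127. ]
[[312.14487123 240.55731194]
 [307.13347506 295.06827022]
 [307.04724492 294.46081714]]
```

```bash
python3 -m handwheel '0 0.03 0.003 0 0.01 0;0 0.06 0.003 0 0.01 0;0 0.09 0.003 0 0.01 0' 0.39 20;python3 go.py 517.4 -88 104 -86;python3 -m handwheel '0 0.02 0 0 0 0;0 0.04 0 0 0 0;0 0.053 0 0 0 0;0 0.053 0 0 0 0' ;python3 go.py 517.4 -88 104 -86
```

```text
time_s: 13.15
tool_pos: [517.1, -88.2, 123.7]
orientation: [-0.08, 2.183, -2.182]
wrist_force: [0.5, -0.2, -0.7]
finger_gap: 26.1
t 13.15 pos [517.1 -88.2 123.7] zhead -85.73 tilt [ 1.4e-03  5.0e-04 -1.0e+00] F [ 0.46 -0.16 -0.71] T [ 0.006 -0.016 -0.015] gap 26.1 q [-0.16  0.86  0.52  1.8  -0.66  0.66 -0.75]
row -0.0006 0.0493 -0.0003 0.0005 0.0059 -0.0018
time_s: 13.55
tool_pos: [517.0, -88.2, 101.9]
orientation: [-0.081, 2.184, -2.183]
wrist_force: [-0.2, -0.4, 0.4]
finger_gap: 25.8
t 13.55 pos [517.  -88.2 101.9] zhead -85.74 tilt [ 6.e-04  6.e-04 -1.e+00] F [-0.17 -0.4   0.39] T [-0.     0.002 -0.016] gap 25.8 q [-0.14  0.89  0.48  1.82 -0.69  0.61 -0.73]
row -0.0012 -0.0052 -0.0004 0.0007 0.0058 -0.0008
```

```bash
python3 -m handwheel '0 -0.003 0 0 0 0;0 -0.003 0 0 0 0;0 -0.003 0 0 0 0' 0.62 20;python3 go.py 517.4 -88 104 -86;python3 - <<'E'
from plant import ctrl
import cv2,pickle
for n,b,f in (("side",(220,160,150,140),4),):
    c=ctrl.read_camera(n);x,y,w,h=b
    cv2.imwrite(f"pics/{n}9.png",cv2.resize(cv2.cvtColor(c["pixels"],cv2.COLOR_RGB2BGR)[y:y+h,x:x+w],None,fx=f,fy=f,interpolation=cv2.INTER_CUBIC)[:600,:800])
E
```

```text
time_s: 13.85
tool_pos: [517.1, -88.3, 103.5]
orientation: [-0.08, 2.183, -2.183]
wrist_force: [0.8, -0.4, 0.1]
finger_gap: 16.4
t 13.85 pos [517.1 -88.3 103.5] zhead -85.73 tilt [ 1.2e-03  4.0e-04 -1.0e+00] F [ 0.76 -0.43  0.07] T [-0.127 -0.035  0.006] gap 16.4 q [-0.14  0.89  0.49  1.82 -0.68  0.61 -0.73]
row -0.0007 -0.0013 -0.0006 0.0003 0.006 -0.0016
```

View pics/side9.png

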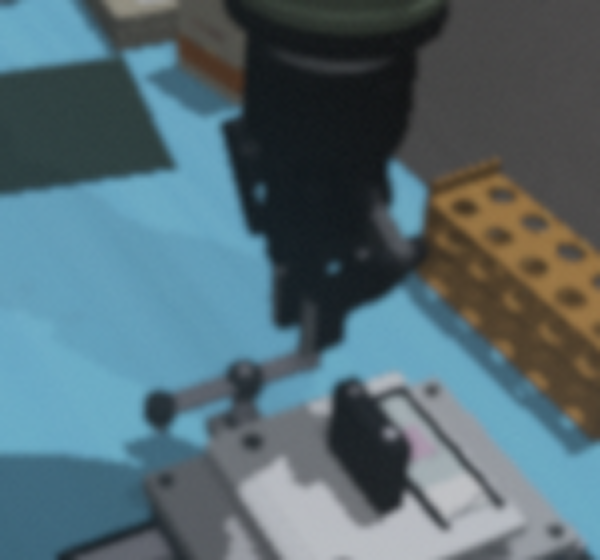

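```bash
cat > arc.py <<'E'
import sys
from go import *
for f in map(float,sys.argv[1:]):
    a=np.radians(f); sh,rv,s=rows([481.5+36*np.cos(a),-88.9+36*np.sin(a),103.5],f-90)
    print(f,*np.round(sh,3),*np.round(rv,3))
print(np.round(s["tool_pos"],1),np.round(s["wrist_force"],2),s["finger_gap"],s["time_s"])
E
python3 arc.py 8 13 18 23 28
```

```text
8.0 -0.001 -0.0 -0.011 0.0 -0.083 -0.002
13.0 -0.0 -0.0 -0.019 0.0 -0.194 -0.002
18.0 0.002 -0.0 -0.026 0.0 -0.305 -0.002
23.0 0.004 -0.0 -0.034 0.0 -0.416 -0.002
28.0 0.007 -0.0 -0.041 0.0 -0.527 -0.002
[517.1 -88.3 103.4] [-0.34 -0.68  1.15] 16.44044502872004 13.9
```

```bash
python3 -m handwheel '-0.001 0 -0.011 0 -0.083 0;0 0 -0.019 0 -0.194 0;0.002 0 -0.026 0 -0.305 0;0.004 0 -0.034 0 -0.416 0;0.007 0 -0.041 0 -0.527 0'; python3 arc.py 33 38 43 48 53
```

```text
time_s: 14.4
tool_pos: [513.1, -72.2, 103.6]
orientation: [-0.487, 1.945, -1.946]
wrist_force: [-0.7, -3.0, 0.2]
finger_gap: 16.5
33.0 -0.0 0.0 -0.008 -0.001 -0.107 -0.002
38.0 0.001 0.0 -0.016 -0.001 -0.218 -0.002
43.0 0.002 0.0 -0.024 -0.001 -0.329 -0.002
48.0 0.005 0.0 -0.031 -0.001 -0.441 -0.002
53.0 0.008 0.0 -0.038 -0.001 -0.552 -0.001
[513.1 -72.2 103.6] [-0.74 -2.95  0.17] 16.455573147444294 14.4
```

Force on the tool is −3 N in y, so the peg is following.

```bash
python3 -m handwheel '0 0 -0.008 0 -0.107 0;0.001 0 -0.016 0 -0.218 0;0.002 0 -0.024 0 -0.329 0;0.005 0 -0.031 0 -0.441 0;0.008 0 -0.038 0 -0.552 0'; python3 arc.py 57 61 65 69 73
```

```text
time_s: 14.9
tool_pos: [503.4, -60.5, 103.8]
orientation: [-0.832, 1.662, -1.665]
wrist_force: [0.4, -2.4, -0.6]
finger_gap: 16.3
57.0 -0.0 0.001 -0.007 -0.003 -0.084 -0.001
61.0 0.0 0.001 -0.013 -0.003 -0.173 -0.001
65.0 0.001 0.001 -0.02 -0.003 -0.262 -0.001
69.0 0.003 0.001 -0.026 -0.003 -0.351 -0.001
73.0 0.005 0.001 -0.032 -0.003 -0.439 -0.001
[503.4 -60.5 103.8] [ 0.42 -2.4  -0.6 ] 16.26485584567321 14.9
```

```bash
python3 -m handwheel '0 0.001 -0.007 0 -0.084 0;0 0.001 -0.013 0 -0.173 0;0.001 0.001 -0.02 0 -0.262 0;0.003 0.001 -0.026 0 -0.351 0;0.005 0.001 -0.032 0 -0.439 0'; python3 arc.py 77 81 85 89 92;python3 - <<'E'
from plant import ctrl
import cv2,pickle
for n,b,f in (("side",(220,160,150,140),4),):
    c=ctrl.read_camera(n);x,y,w,h=b
    cv2.imwrite(f"pics/{n}10.png",cv2.resize(cv2.cvtColor(c["pixels"],cv2.COLOR_RGB2BGR)[y:y+h,x:x+w],None,fx=f,fy=f,interpolation=cv2.INTER_CUBIC)[:600,:800])
E
```

```text
time_s: 15.4
tool_pos: [492.4, -54.7, 103.6]
orientation: [-1.053, 1.419, -1.425]
wrist_force: [2.7, -1.8, -0.6]
finger_gap: 16.2
77.0 0.0 0.0 -0.007 -0.005 -0.086 -0.0
81.0 0.001 0.0 -0.014 -0.005 -0.175 0.0
85.0 0.002 0.0 -0.02 -0.005 -0.264 0.0
89.0 0.003 0.0 -0.026 -0.005 -0.353 0.001
92.0 0.005 0.0 -0.03 -0.005 -0.419 0.001
[492.4 -54.7 103.6] [ 2.69 -1.76 -0.56] 16.196981920890032 15.4
```

View pics/side10.png

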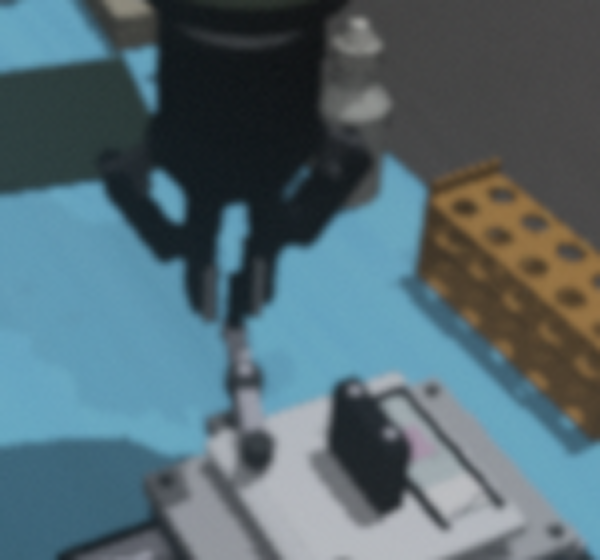

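The clamp has swung; its ball nose (255,448) is at the plate edge, with the peg between the pads. Continuing to the stop.

```bash
python3 -m handwheel '0 0 -0.007 0 -0.086 0;0.001 0 -0.014 0 -0.175 0;0.002 0 -0.02 0 -0.264 0;0.003 0 -0.026 0 -0.353 0;0.005 0 -0.03 0 -0.419 0'; python3 arc.py 94 96 98 99
```

```text
time_s: 15.95
tool_pos: [480.3, -53.1, 103.8]
orientation: [-1.226, 1.176, -1.182]
wrist_force: [1.5, 0.6, -0.4]
finger_gap: 16.1
94.0 -0.0 0.001 -0.003 -0.006 -0.037 0.002
96.0 -0.0 0.001 -0.006 -0.006 -0.082 0.002
98.0 0.0 0.001 -0.009 -0.006 -0.126 0.002
99.0 0.0 0.001 -0.011 -0.005 -0.149 0.002
[480.3 -53.1 103.8] [ 1.51  0.55 -0.41] 16.128420980541968 15.95
```

```bash
python3 -m handwheel '0 0 -0.003 0 0 0;0 0 -0.005 0 0 0;0 0 -0.005 0 0 0'; python3 arc.py 96;  python3 -m handwheel '0 0 -0.002 0 0 0;0 0 -0.003 0 0 0;0 0 -0.003 0 0 0'; python3 arc.py 98
```

```text
time_s: 16.25
tool_pos: [478.3, -53.0, 103.8]
orientation: [-1.225, 1.177, -1.183]
wrist_force: [2.1, 1.2, 0.9]
finger_gap: 16.4
96.0 0.0 0.001 -0.001 -0.006 -0.084 0.002
[478.3 -53.  103.8] [2.12 1.19 0.92] 16.361865529202085 16.25
time_s: 16.55
tool_pos: [478.1, -53.0, 103.9]
orientation: [-1.223, 1.176, -1.185]
wrist_force: [8.1, 1.0, -2.7]
finger_gap: 16.1
98.0 0.0 0.001 -0.004 -0.008 -0.129 0.002
[478.1 -53.  103.9] [ 8.14  0.98 -2.74] 16.112630526808417 16.55
```

```bash
python3 -m handwheel '0 0 0.005 0 0 0;0 0 0.008 0 0 0;0 0 0.008 0 0 0' 0.3 20; python3 arc.py 90;  python3 -m handwheel '0 -0.02 0 0 0 0;0 -0.06 0 0 0 0;0 -0.12 0 0 0 0;0 -0.2 0 0 0 0;0 -0.3 0 0 0 0'; python3 -m handwheel '-0.1 0 0 0 0 0;-0.2 -0.03 0 0 0 0;-0.3 -0.06 0 0 0 0;-0.4 -0.06 0 0 0 0;-0.5 -0.06 0 0 0 0';python3 arc.py 90;python3 - <<'E'
from plant import ctrl
import cv2,pickle
for n,b,f in (("side",(220,200,150,140),4),("top",(310,160,100,100),6)):
    c=ctrl.read_camera(n);x,y,w,h=b
    pickle.dump(c,open(n+"11.pkl","wb"))
    cv2.imwrite(f"pics/{n}11.png",cv2.resize(cv2.cvtColor(c["pixels"],cv2.COLOR_RGB2BGR)[y:y+h,x:x+w],None,fx=f,fy=f,interpolation=cv2.INTER_CUBIC)[:600,:800])
E
```

```text
time_s: 16.85
tool_pos: [481.2, -53.0, 103.9]
orientation: [-1.223, 1.176, -1.185]
wrist_force: [-0.6, -0.8, 0.1]
finger_gap: 29.8
90.0 -0.0 0.001 0.001 -0.008 0.048 0.002
[481.2 -53.  103.9] [-0.58 -0.76  0.06] 29.834276184015224 16.85
time_s: 17.35
tool_pos: [479.7, -52.9, 225.1]
orientation: [-1.224, 1.178, -1.185]
wrist_force: [0.4, 0.2, 0.6]
finger_gap: 29.8
time_s: 17.85
tool_pos: [471.6, 148.6, 249.7]
orientation: [-1.224, 1.178, -1.185]
wrist_force: [0.8, -0.4, 0.6]
finger_gap: 29.7
90.0 0.504 0.366 0.004 -0.006 0.047 0.001
[471.6 148.6 249.7] [ 0.81 -0.36  0.62] 29.661911156093623 17.85
```

View pics/side11.png

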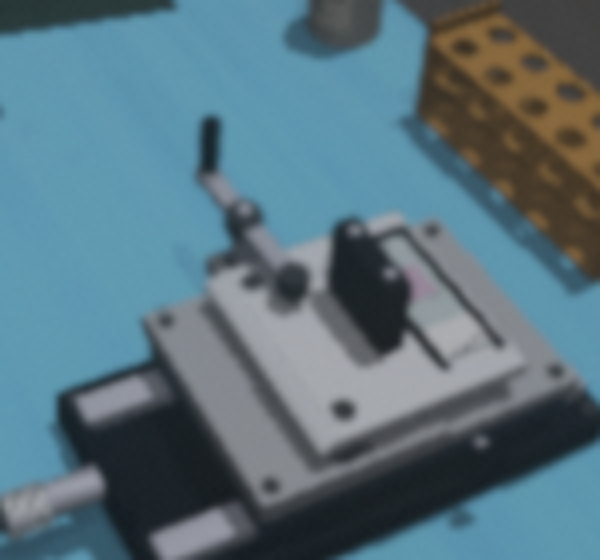

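View pics/top11.png

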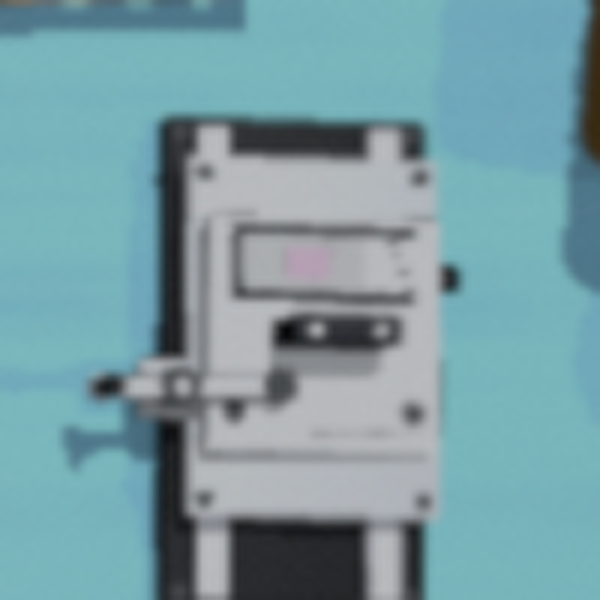

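The top view shows the clamp square over the plate: peg (105,385), post (180,386), nose (280,386). The plate is level and unmoved. I'll let the arm settle and hand in.

```bash
python3 -m handwheel '0 0 0 0 0 0;0 0 0 0 0 0;0 0 0 0 0 0'; python3 - <<'E'
from plant import ctrl
print(ctrl.get_state()["wrist_force"]); print(ctrl.hand_in())
E
```

```text
time_s: 18.25
tool_pos: [471.1, 151.2, 249.3]
orientation: [-1.226, 1.175, -1.179]
wrist_force: [-0.2, -0.3, 0.1]
finger_gap: 29.7
[-0.21725316 -0.28449493  0.05980534]
the job is handed in; nothing more can be done
None
```

The stage top is seated on the carriage with the clamp swung over it to its stop, and the job is handed in at about 18 s. No verdict came back.

**Seating:** I lifted the plate by the grip and found the seats by camera. I lowered it in steps of 1 mm or less, nudging it sideways when I felt a slope. It bottomed at TCP z 91.3 mm, against 91.2 mm expected for home, with about 10 N of contact force (limit 20 N). I let go only after that.

**Clamp:** I caged the peg loosely between the fingers and followed the arc until it stopped moving at about 8 N. That stop put the peg at about 1.6 rad from the known geometry.

**Last checks:** The final pictures show the plate flat and unmoved, with the peg, post and ball nose in one line square across it. The gripper is about 0.2 m away and the wrist force is about zero.

**Disagreements and limits:**
- The two cameras differed by 2–4 mm in places, so I relied on touch and on the same-camera differences.
- The plate's height after release was judged from TCP height and pictures only, not measured separately.
- I did not re-measure the bottles or the carton at the end. The arm passed well clear of them and no contact force showed.

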